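# Change range on a parts bench tester

## Task

The bench tester on the parts table is still under load on its red range. First swing its black-knobbed load lever until it lines up with the green pointer beside it, then press the blue range key right down so that it stays latched when you let go and the red key pops up. Leave the yellow and white keys, the green pointer and the other things on the table alone.

Things in the scene. Friction and masses are not known exactly. Their poses are not given: they have to be found in the camera images.
- tester: grey bench tester, fixed; origin on the table under the middle of its key row; x to its back, y to its left (lever side), z up. Console 250 mm wide: front wall 49 mm high at x -37 mm, a panel sloping up at 35 degrees (middle at x 0, z 75 mm) with four coloured keys in a row 44 mm apart, then a deck 118 mm high (x 61 to 200). Dark lever box at y 125 to 235 mm, 85 mm high
- handle_mid (a point): middle of the black carrying handle, a 14 mm round bar along the tester's y (210 mm long, 180 mm above the table) over the upper edge of the keys; its arms run back and down to the deck. It leaves no room for a vertical gripper at the keys; one tilted square to the key panel clears it
- key_red (a joint): push travel of the red range key, m: 0 = fully up, about 0.0105 = latched down, 0.0165 = bottom stop. Latched down at the start.
- key_red_top (a point): centre of the top face of the red key's cap (26 mm wide along the row, 30 mm along the slope), 22 mm above the panel when up, 11 mm when latched; z axis square out of the panel, 35 degrees from vertical, leaning towards the tester's front (-x); y axis along the key row. The key moves along -z
- key_yellow (a joint): push travel of the yellow range key, m: 0 = fully up, about 0.0105 = latched down, 0.0165 = bottom stop. Up; not to be pressed.
- key_yellow_top (a point): centre of the top face of the yellow key's cap (26 mm wide along the row, 30 mm along the slope), 22 mm above the panel when up, 11 mm when latched; z axis square out of the panel, 35 degrees from vertical, leaning towards the tester's front (-x); y axis along the key row. The key moves along -z
- key_blue (a joint): push travel of the blue range key, m: 0 = fully up, about 0.0105 = latched down, 0.0165 = bottom stop. Up at the start. Pushed beyond 0.0115 and let go, it stays latched down. Interlocked spring keys: pushing one down (1.5 N at first, 3 to 4 N on the way, then a firm stop) moves a hidden bar that releases the latched one. The order of colours along the row varies
- key_blue_top (a point): centre of the top face of the blue key's cap (26 mm wide along the row, 30 mm along the slope), 22 mm above the panel when up, 11 mm when latched; z axis square out of the panel, 35 degrees from vertical, leaning towards the tester's front (-x); y axis along the key row. The key moves along -z
- key_white (a joint): push travel of the white range key, m: 0 = fully up, about 0.0105 = latched down, 0.0165 = bottom stop. Up; not to be pressed.
- key_white_top (a point): centre of the top face of the white key's cap (26 mm wide along the row, 30 mm along the slope), 22 mm above the panel when up, 11 mm when latched; z axis square out of the panel, 35 degrees from vertical, leaning towards the tester's front (-x); y axis along the key row. The key moves along -z
- load_lever (a joint): angle of the load lever, rad: 0 = leaning 0.9 rad towards the tester's front (-x), 0.9 = upright, 1.8 = leaning to the back; stiff hinge (0.15 N m), stays where it is left
- load_lever_end (a point): centre of the lever's black ball, 26 mm across, 110 mm from the hinge on a 10 mm steel rod; the z axis runs outward along the rod. The hinge axis is parallel to the tester's y, at x = 65, y = 180, z = 90 mm of the tester. There is free room for fingers on both sides of the ball
- load_pointer (a joint): angle of the green pointer, same hinge axis, zero and direction as the lever's: the lever lines up with it when both angles are equal. Not to be moved
- load_pointer_end (a point): outer end of the flat green pointer (14 mm wide, 8 mm thick), 60 mm from the hinge axis, 19 mm to the left (+y of the tester) of the lever's rod; z axis outward along it
- carton: blue parts carton 150 x 85 x 60 mm, right of the tester; origin under its middle. Bystander
- grease_tin: yellow tin, 64 mm across, 55 mm high, right of the tester; origin under its middle. Bystander
- wrench: steel wrench 170 mm long lying in front of the tester; origin at its middle. Bystander
- pump_motor: small electric pump motor, about 130 x 60 mm, 76 mm high, left of the tester; origin under its middle. Bystander
- bolt_jar: small grey jar with black cap, 48 mm across, 45 mm high, on the tester's rear deck; origin under its middle. Bystander

How it is judged (in metres and radians):
On the way, in this order (a step that is already met when the one before it is completed fails the run):
1. the load lever lines up with the green pointer while the red key is still latched (angle between the z axis of load_lever_end and the z axis of load_pointer_end, either way round below 0.12 rad and value of joint load_lever below 1 rad and value of joint key_red above 0.0095 m), for 0.2 s.
2. the blue key is down and the red key has popped up (value of joint key_blue above 0.0095 m and value of joint key_red below 0.0015 m), for 0.2 s.
At the end, for the whole second after the job is handed in: The blue key is latched (9.5 to 12.5 mm down) with nothing pressing it; the red, yellow and white keys are up (within 1.5 mm); the load lever is at rest within 0.12 rad of the green pointer (all of step 2 and angle between the z axis of load_lever_end and the z axis of load_pointer_end, either way round below 0.12 rad and value of joint key_blue below 0.0125 m and value of joint each of key_yellow, key_white below 0.0015 m and value of joint load_lever below 1 rad and velocity of joint load_lever between -0.05 and 0.05 rad/s); the robot touches nothing.
It fails at once if the yellow or the white key is pressed by more than 4 mm (value of joint any of key_yellow, key_white above 0.004 m).
It fails at once if the green pointer is moved by more than 5 mm (distance of load_pointer_end from where it was at the start of the episode above 0.005 m).
It fails at once if a bystander is moved by more than 30 mm (distance of any of carton, grease_tin, wrench, pump_motor, bolt_jar from where it was at the start of the episode above 0.03 m).
It also fails if it takes over 42 s, if anything falls off the work surface, if the arm or the gripper's body presses on something with over 40 N, if the wrist force passes 120 N, or if a joint passes its speed limit or range.

## Robot

A 6-joint arm with a two-finger parallel gripper is mounted at the origin on the work surface. World frame = base frame: x ahead of the robot, y to its left, z up, the work surface at z = 0. Lengths are in m, angles in degrees, forces in N, time in s.
With the tool pointing down it reaches from about 0.375 to 0.9 m from the base axis. Payload 3.1 kg.
Tool frame: the origin (TCP) lies midway between the tips of the shut fingers; the grasp point (between the pads) lies bot.pinch_z behind it (bot.pinch_z is the distance from the TCP to the grasp point, in m); z points along the fingers, y is the direction in which the jaws open and shut (so a half turn about z gives the same grasp; the last joint's range is limited). The gripper opens to 87 mm and grips with 3 to 60 N. Pads are 19 mm wide; open, the fingers measure 117 mm over their backs; the gripper's body (75 mm by 190 mm) begins 51 mm behind the grasp point.
Start: joints at [61.793, 30.224, 82.088, -0, 67.689, -10.227], TCP at [0.193, 0.594, 0.223] pointing down, gripper open.
Joint ranges: [-176.69, 176.69], [-43.24, 126.21], [12.49, 139.97], [-82, 262], [0, 151.66], [-163.58, 163.58]. Speed limits (degrees/s): [159.86, 159.86, 180, 180, 180, 180].

## Interface

Orientations are given as a 3x3 rotation matrix whose columns are the frame's x, y, z axes.
In Python, from rig import bot gives the robot as it stands.
- The arm moves only by the tool apply_moves, never from a script. Its argument "motion" is text: rows parted by semicolons, each of 7 numbers parted by spaces: the shift along the tool's x, y, z in m, then the turn, a rotation vector about the tool's x, y, z in degrees, then the finger opening in m, from 0 to 0.087. A call has exactly 8 rows; each row is the pose to reach, as a shift and turn from the pose commanded when the call began, along the tool's axes at that moment; what a row does not reach only later rows make up. A row lasts 1/8 s, in which the tool goes at most 62.5 mm and 10.7 degrees, less where a joint would pass 70% of its speed; a pose out of reach is approached as far as the arm can. A call with a gripper value outside its range is refused whole. The fingers move at their own pace and stop on an object; the grip force is fixed at half the most. Time passes only in rows, so rows that repeat a pose let the fingers close, or fill a call up. It gives the time, the measured TCP pose, the force and the opening at its end, in the units of the state.
- bot.read_state(): the state, without advancing time (a new reading comes with each control period).
- bot.capture(name): name is "scene" or "top" or "wrist"; returns the picture (384x512x3 uint8, red, green, blue); there is no depth.
- bot.get_calibration(name): a dict with "fx", "fy", "cx", "cy" (pixels), "rvec" (rotation vector, rad) and "tvec" (3), from world to camera coordinates, as OpenCV has them. Camera axes: x right, y down, z forward; pixel columns grow to the right and rows downward; lengths in m; the calibration is good to about 2 mm. The wrist camera is an equidistant fisheye: a pixel r from the principal point sees the ray r / f radians off the axis. A picture is of the moment at which its call begins: read the wrist's pose just before it. get_calibration takes no time and is no camera call; for the wrist camera it gives the pose at the moment of the call.
- bot.hand_in(): hands the job in, once; it reports no verdict.
Trained networks look in the newest picture that a camera, given by its name, has taken for a name from the list of things; names that differ only in an ending like _2 or _b are one class to them, and where a whole thing is asked for, a point or a joint stands for the part that bears it (a point fixed in the world has none). Each returns a list of dicts, best first, with "p" (0 to 1); they miss things now and then, are a little off and sometimes report something else, mostly with a low value. They report only what shows in the picture. A call takes as long as a camera call.
- bot.find_in(name, camera): "point" ([x, y, z] in m, in world coordinates, good to about 4 mm: the middle of the surface that is visible of it).
The state is a dict: "time_s": time; "joint_positions": joint angles; "qvel": joint speeds; "tau": joint torques, N m; "position": TCP position; "tcp_rot": TCP orientation; "force": force on the tool from outside, world axes, zero at the start; "moment": the same for the moment, N m; "opening": opening from 0.0 (shut) to 1.0 (fully open).
Only numpy, scipy, OpenCV 4.12 (cv2) and the standard library are available. Lean on these libraries where they do the work, as an engineer would, in place of code of your own. Each camera call takes 0.05 s, during which the arm holds its last target.

## Working session

There is one attempt and no reset: what is moved stays moved. The work goes in short steps, Python scripts to look and compute and a tool call to move; the robot and the scene stay as the last step left them, time stands still between calls to the robot, and variables do not carry over. Pictures are saved under pics/ and viewed, and the job is handed in when it is done.

Besides the shell and the picture viewer there is one more tool, called after "Emit:" as a command line: name --argument value ..., lists and objects as JSON in quotes. apply_moves: Moves the arm, as the interface text tells. Its arguments: {"type":"object","properties":{"motion":{"type":"string"}},"required":["motion"]}

```bash
ls; mkdir -p pics; python3 - <<'E'
from rig import bot
import cv2
s=bot.read_state();print(s['time_s'],s['position'],s['tcp_rot'],s['opening'],bot.pinch_z)
for c in("scene","top"):
    im=bot.capture(c);cv2.imwrite(f"pics/{c}0.png",im[:,:,::-1])
    for n in["tester","handle_mid","key_red_top","key_yellow_top","key_blue_top","key_white_top","load_lever_end","load_pointer_end","pump_motor","bolt_jar"]:
        try:
            r=bot.find_in(n,c)[:2];print(c,n,[(([round(float(v),4) for v in q['point']]),round(q['p'],2)) for q in r])
        except Exception as e:print(c,n,e)
print(bot.read_state()['time_s'])
E
```

```text
pics
0.0 [0.19255281 0.59382952 0.22156931] [[-9.51153795e-01  3.08715689e-01 -1.04005003e-03]
 [ 3.08717177e-01  9.51151985e-01 -1.89901909e-03]
 [ 4.02988666e-04 -2.12734053e-03 -9.99997656e-01]] 0.9959079162941068 0.0187
scene tester [([0.6133, -0.1698, 0.1126], 0.59), ([0.5789, -0.0044, 0.192], 0.21)]
scene handle_mid [([0.6186, -0.1698, 0.1156], 0.71)]
scene key_red_top [([0.6198, -0.3906, 0.0589], 0.73), ([0.4896, -0.2463, 0.0843], 0.56)]
scene key_yellow_top [([0.5794, -0.0031, 0.1947], 0.21)]
scene key_blue_top []
scene key_white_top []
scene load_lever_end [([0.5802, -0.0029, 0.1935], 0.65)]
scene load_pointer_end []
scene pump_motor [([0.5854, 0.1269, 0.0537], 0.76), ([0.5818, -0.0042, 0.194], 0.3)]
scene bolt_jar [([0.6513, -0.2322, 0.1637], 0.56)]
top tester [([0.5678, -0.1352, 0.1167], 0.63)]
top handle_mid [([0.5687, -0.1404, 0.118], 0.6)]
top key_red_top [([0.4784, -0.2459, 0.0876], 0.58), ([0.4787, -0.2028, 0.0925], 0.26)]
top key_yellow_top [([0.4796, -0.2023, 0.0935], 0.49)]
top key_blue_top [([0.5806, 0.0014, 0.1973], 0.73), ([0.4739, -0.1611, 0.0926], 0.52)]
top key_white_top [([0.4774, -0.1153, 0.0927], 0.44), ([0.5893, -0.382, 0.0622], 0.23)]
top load_lever_end [([0.5787, 0.0018, 0.2018], 0.74), ([0.4758, -0.2455, 0.0881], 0.57)]
top load_pointer_end [([0.5241, 0.021, 0.1378], 0.54)]
top pump_motor [([0.5695, 0.1358, 0.0479], 0.81)]
top bolt_jar [([0.634, -0.2275, 0.1675], 0.9)]
1.1
```

View pics/scene0.png

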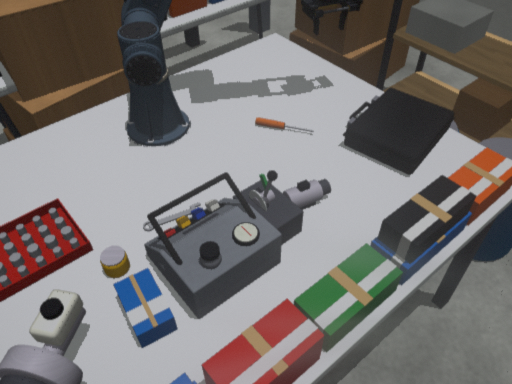

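View pics/top0.png

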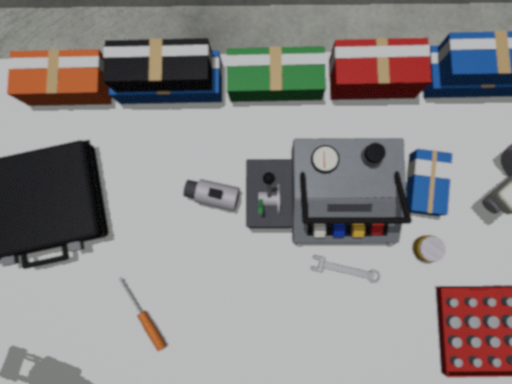

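The top view shows the tester nearly square to the world axes. From left to right the keys are white (319,230), blue (339,231), yellow (358,230) and red (377,229). The ball is at (268,178) and the green pointer at (261,207). Next I'll fit the pose with an overlay.

```bash
cat > h.py <<'E'
import numpy as np,cv2
from rig import bot
def T(p,x0,y0,yaw):
    c,s=np.cos(yaw),np.sin(yaw);p=np.atleast_2d(p).astype(float)
    return np.c_[x0+c*p[:,0]-s*p[:,1],y0+s*p[:,0]+c*p[:,1],p[:,2]]
def proj(P,c,cal=None):
    k=cal or bot.get_calibration(c)
    P=np.atleast_2d(P).astype(float)
    K=np.array([[k['fx'],0,k['cx']],[0,k['fy'],k['cy']],[0,0,1.]])
    if c=="wrist":
        return cv2.fisheye.projectPoints(P[:,None],np.array(k['rvec'],float),np.array(k['tvec'],float),K,np.zeros(4))[0][:,0]
    return cv2.projectPoints(P,np.array(k['rvec'],float),np.array(k['tvec'],float),K,None)[0][:,0]
def rod(a,r,y):
    t=a-0.9
    return [0.065+r*np.sin(t),y,0.09+r*np.cos(t)]
def crop(im,u0,v0,w,h,s,name,pts=()):
    c=cv2.resize(im[v0:v0+h,u0:u0+w,::-1],None,fx=s,fy=s,interpolation=cv2.INTER_CUBIC)
    for p in pts: cv2.circle(c,(int((p[0]-u0+.5)*s),int((p[1]-v0+.5)*s)),2,(255,0,255),-1)
    cv2.imwrite(name,c)
E
python3 - <<'E'
from h import *
a=cv2.imread('pics/top0.png')[:,:,::-1];b=cv2.imread('pics/scene0.png')[:,:,::-1]
s,c=np.sin(np.radians(35)),np.cos(np.radians(35))
M=[[-.037,-.125,.049],[-.037,.125,.049],[.2,-.125,.118],[.2,.125,.118],[.061,-.125,.118],[.061,.125,.118]]
M+=[[-.022*s,y,.075+.022*c] for y in(.066,.022,-.022)]+[[-.011*s,-.066,.075+.011*c]]
M+=[rod(1.13,.11,.18),rod(.33,.06,.199)]
P=T(M,.490,-.181,0)
crop(a,235,120,200,140,4,'pics/t1.png',proj(P,'top'))
crop(b,130,150,200,150,4,'pics/s1.png',proj(P,'scene'))
E
```

```text
(no output)
```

View pics/t1.png

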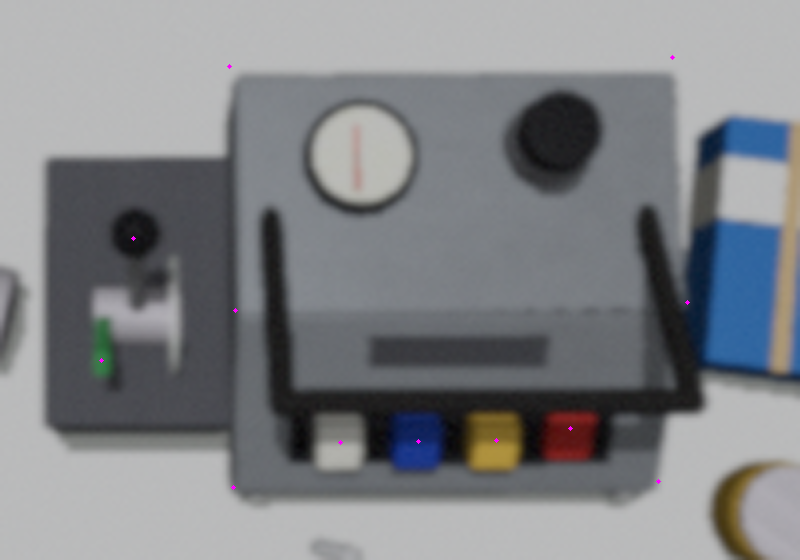

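View pics/s1.png

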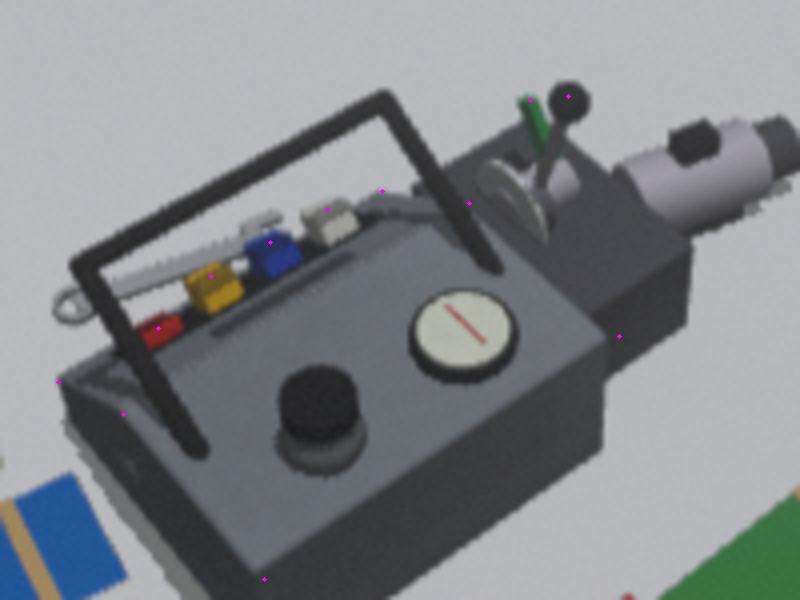

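```bash
python3 - <<'E'
from h import *
from scipy.optimize import least_squares
s,c=np.sin(np.radians(35)),np.cos(np.radians(35))
ct,cs=bot.get_calibration('top'),bot.get_calibration('scene')
K=lambda y,h:[-h*s,y,.075+h*c]
st=[[-.037,.125,.049],[-.037,-.125,.049],[.2,.125,.118],[.2,-.125,.118]]
ot=[(233,490),(657,487),(235,76),(673,75)]
ss=[[.2,.125,.118],[.2,-.125,.118]]+[K(.066,.022),K(.022,.022),K(-.022,.022),K(-.066,.011)]
os_=[(605,340),(255,575),(323,213),(269,242),(213,274),(158,325)]
ot=np.array(ot+[(135,233),(102,372)])/4+[235,120]-.5
os_=np.array(os_+[(569,102),(527,99)])/4+[130,150]-.5
def res(p):
    L=[rod(p[3],.11,.18),rod(p[4],.06,.199)]
    return np.r_[(proj(T(st+L,*p[:3]),'top',ct)-ot),(proj(T(ss+L,*p[:3]),'scene',cs)-os_)].ravel()
r=least_squares(res,[.49,-.181,0,1.1,.33],loss='soft_l1')
print(r.x.round(4));print(r.fun.reshape(-1,2).round(1)) if 0 else print(res(r.x).reshape(-1,2).round(1))
print(T([rod(r.x[3],.11,.18),rod(r.x[4],.11,.18),rod(r.x[4],.06,.199),K(.022,.022)],*r.x[:3]).round(4))
E
```

```text
[ 0.4867 -0.1809 -0.013   1.1666  0.2298]
[[-0.1  0.1]
 [ 0.3  0.7]
 [-0.3 -1.7]
 [ 1.1 -2.2]
 [ 0.1  0. ]
 [ 0.  -0.3]
 [ 2.3 -0.9]
 [ 0.   0.2]
 [ 0.6 -1.5]
 [-0.2 -0.6]
 [-1.1 -0.2]
 [-0.7 -0.3]
 [ 0.3 -0.2]
 [-0.5  0.1]]
[[ 0.583  -0.0021  0.1961]
 [ 0.4857 -0.0008  0.1762]
 [ 0.517   0.0178  0.137 ]
 [ 0.4744 -0.1587  0.093 ]]
```

```bash
cat >> h.py <<'E'
from scipy.spatial.transform import Rotation as Ro
VR=np.array([[-1,0,0],[0,1,0],[0,0,-1.]])
def rows(p,R=None,g=.087,n=8,frm=None):
    s=bot.read_state();p0,R0=(np.array(s['position']),np.array(s['tcp_rot'])) if frm is None else frm
    R=R0 if R is None else R
    d=R0.T@(np.array(p)-p0);w=np.degrees(Ro.from_matrix(R0.T@R).as_rotvec())
    print('dist',np.linalg.norm(d).round(4),'ang',np.linalg.norm(w).round(1),'total:',d.round(4),w.round(2),g)
E
python3 - <<'E'
from h import *
rows([.535,.12,.24],VR)
s=bot.read_state();k=bot.get_calibration('wrist');R=cv2.Rodrigues(np.array(k['rvec']))[0]
print('cam in tool',np.array(s['tcp_rot']).T@(-R.T@np.array(k['tvec'])-s['position']), (R@np.array(s['tcp_rot'])).round(2))
E
```

```text
dist 0.5852 ang 18.0 total: [-0.4719 -0.3457 -0.0174] [  0.    -0.   -17.97] 0.087
cam in tool [ 0.08354031  0.00018695 -0.16155235] [[-0.    1.   -0.  ]
 [-0.95 -0.   -0.31]
 [-0.31 -0.    0.95]]
```

Emit:
apply_moves --motion "-0.03 -0.022 -0.001 0 0 -2 0.087; -0.075 -0.055 -0.003 0 0 -5 0.087; -0.12 -0.088 -0.005 0 0 -7 0.087; -0.165 -0.121 -0.007 0 0 -9 0.087; -0.21 -0.154 -0.009 0 0 -11 0.087; -0.255 -0.187 -0.011 0 0 -13 0.087; -0.3 -0.22 -0.012 0 0 -15 0.087; -0.345 -0.253 -0.014 0 0 -18 0.087"

```text
time_s: 2.1
position: [0.4439, 0.2458, 0.2368]
tcp_rot: [[-1.0, -0.002, 0.001], [-0.002, 1.0, 0.0], [-0.001, 0.0, -1.0]]
force: [1.0, 0.6, -0.3]
opening: 0.998
```

```bash
python3 - <<'E'
from h import *
rows([.535,.12,.24],VR)
E
```

```text
dist 0.1553 ang 0.1 total: [-0.0908 -0.126  -0.0032] [0.02 0.04 0.11] 0.087
```

Emit:
apply_moves --motion "-0.02 -0.03 -0.001 0 0 0 0.087; -0.05 -0.065 -0.002 0 0 0 0.087; -0.075 -0.1 -0.003 0 0 0 0.087; -0.09 -0.125 -0.003 0 0 0 0.087; -0.09 -0.125 -0.003 0 0 0 0.087; -0.09 -0.125 -0.003 0 0 0 0.087; -0.09 -0.125 -0.003 0 0 0 0.087; -0.09 -0.125 -0.003 0 0 0 0.087"

```text
time_s: 3.1
position: [0.5324, 0.1233, 0.2396]
tcp_rot: [[-1.0, -0.002, -0.0], [-0.002, 1.0, 0.0], [0.0, 0.0, -1.0]]
force: [0.2, -0.2, -0.9]
opening: 1.002
```

```bash
python3 - <<'E'
from h import *
print(bot.read_state()['position'])
k=bot.get_calibration('wrist');np.save('k1.npy',k,allow_pickle=True)
im=bot.capture('wrist');cv2.imwrite('pics/w1.png',im[:,:,::-1])
for n in["load_lever_end","load_pointer_end","key_blue_top","key_white_top"]:
    print(n,[(([round(float(v),4) for v in q['point']]),round(q['p'],2)) for q in bot.find_in(n,'wrist')[:2]])
p=[.4867,-.1809,-.013];
print(proj(T([rod(1.1666,.11,.18),rod(.23,.06,.199),rod(.23,.0,.199)],*p),'wrist',k))
E
```

```text
[0.53241981 0.12326798 0.23962768]
load_lever_end [([0.5642, 0.0049, 0.1525], 0.66)]
load_pointer_end [([0.5244, 0.0238, 0.1327], 0.9), ([0.4776, -0.1458, 0.09], 0.35)]
key_blue_top [([0.4765, -0.1442, 0.0956], 0.56), ([0.6235, -0.2167, 0.135], 0.53)]
key_white_top [([0.4809, -0.1106, 0.0906], 0.68)]
[[110.81190953 263.08550267]
 [143.34938148 172.84780466]
 [160.28268773 193.96529184]]
```

View pics/w1.png

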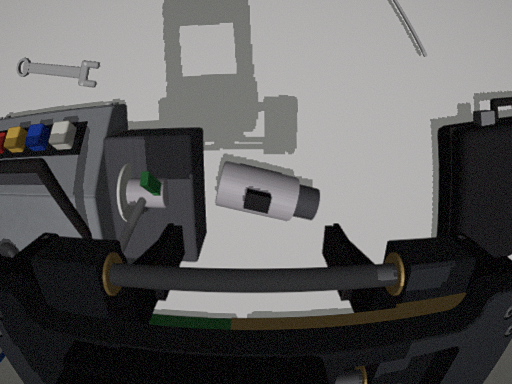

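```bash
python3 - <<'E'
from h import *
k=np.load('k1.npy',allow_pickle=True).item()
im=cv2.imread('pics/w1.png')[:,:,::-1]
p=[.4867,-.1809,-.013]
M=[rod(a,.06,.199) for a in(.1,.2,.3,.4,.5)]+[rod(0,0,.199),[-.037,.125,.049],[-.037,.125,.085]]+[[.061,.125,.118]]
P=proj(T(M,*p),'wrist',k);print(P.round(1))
crop(im,60,90,160,120,5,'pics/w1c.png',P)
E
```

```text
[[144.7 165.7]
 [143.6 171.1]
 [142.8 176.9]
 [142.1 183. ]
 [141.7 189.2]
 [160.3 194. ]
 [111.6 105.8]
 [ 98.1 107.4]
 [ 92.6 197.4]]
```

View pics/w1c.png

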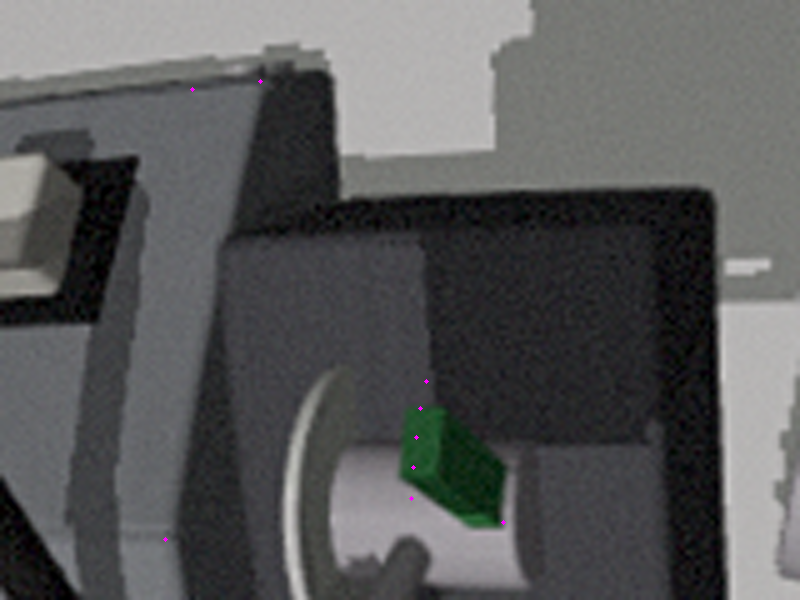

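```bash
python3 - <<'E'
from h import *
print(T([rod(0,0,.18)],.4867,-.1809,-.013))
rows([.583,-.002,.245],VR);rows([.583,-.002,.178],VR,frm=(np.array([.583,-.002,.245]),VR))
E
```

```text
[[ 0.55403444 -0.00176019  0.09      ]]
dist 0.1345 ang 0.0 total: [-0.05   -0.1247 -0.0054] [0.   0.   0.05] 0.087
dist 0.067 ang 0.0 total: [0.    0.    0.067] [0. 0. 0.] 0.087
```

Emit:
apply_moves --motion "-0.015 -0.03 -0.002 0 0 0 0.087; -0.03 -0.07 -0.005 0 0 0 0.087; -0.045 -0.11 -0.005 0 0 0 0.087; -0.05 -0.125 -0.005 0 0 0 0.087; -0.05 -0.125 -0.005 0 0 0 0.087; -0.05 -0.125 -0.005 0 0 0 0.087; -0.05 -0.125 -0.005 0 0 0 0.087; -0.05 -0.125 -0.005 0 0 0 0.087"

```text
time_s: 4.35
position: [0.5828, -0.0016, 0.2447]
tcp_rot: [[-1.0, -0.002, -0.0], [-0.002, 1.0, 0.0], [0.0, 0.0, -1.0]]
force: [0.7, 0.3, 0.7]
opening: 0.999
```

```bash
python3 - <<'E'
from h import *
im=bot.capture('wrist');cv2.imwrite('pics/w2.png',im[:,:,::-1])
im=bot.capture('scene');crop(im,130,50,220,160,3.5,'pics/s2.png')
for c in ('wrist','scene'):
  for n in["load_lever_end","load_pointer_end"]:
    print(c,n,[(([round(float(v),4) for v in q['point']]),round(q['p'],2)) for q in bot.find_in(n,c)[:2]])
E
```

```text
wrist load_lever_end [([0.5755, -0.0035, 0.202], 0.79)]
wrist load_pointer_end [([0.5754, -0.0043, 0.2052], 0.73), ([0.5271, 0.0201, 0.1422], 0.61)]
scene load_lever_end [([0.5769, -0.0047, 0.196], 0.5)]
scene load_pointer_end [([0.5331, 0.0123, 0.1266], 0.62)]
```

View pics/w2.png

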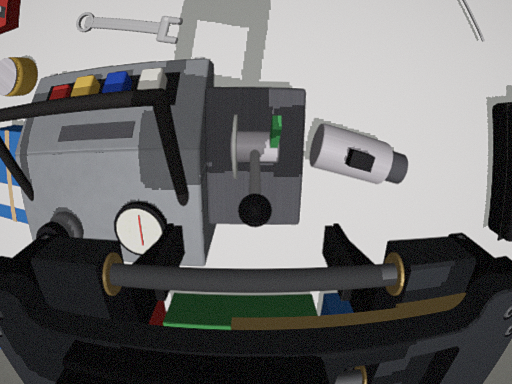

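View pics/s2.png

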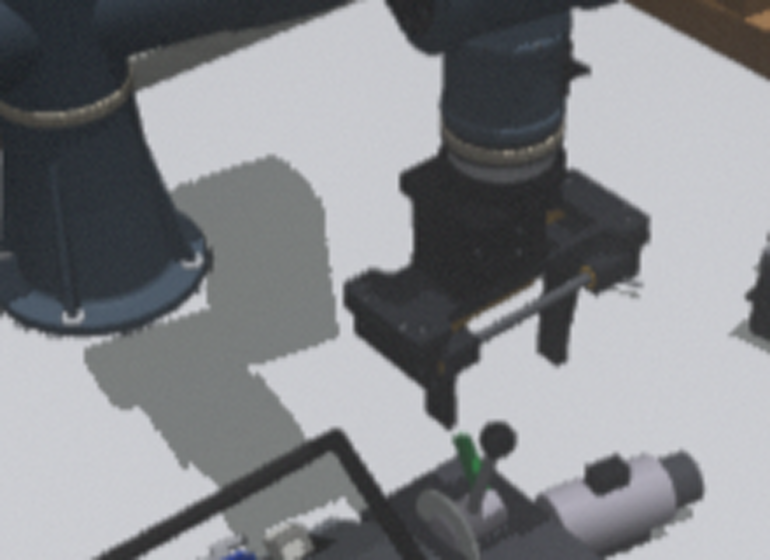

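The ball sits at (256,210), centred between the fingers, so I'll descend and grip it.

Emit:
apply_moves --motion "0.002 0 0.015 0 0 0 0.06; 0.002 0 0.035 0 0 0 0.06; 0.002 0 0.055 0 0 0 0.06; 0.002 0 0.067 0 0 0 0.06; 0.002 0 0.067 0 0 0 0.06; 0.002 0 0.067 0 0 0 0.015; 0.002 0 0.067 0 0 0 0.015; 0.002 0 0.067 0 0 0 0.015"

```text
time_s: 5.65
position: [0.5814, -0.0027, 0.1782]
tcp_rot: [[-1.0, -0.0, 0.001], [-0.0, 1.0, -0.0], [-0.001, -0.0, -1.0]]
force: [-0.6, 0.9, 1.3]
opening: 0.429
```

```bash
python3 - <<'E'
from h import *
s=bot.read_state();print(s['force'],s['moment'],s['opening']*.087)
im=bot.capture('wrist');cv2.imwrite('pics/w3.png',im[:,:,::-1])
im=bot.capture('scene');crop(im,200,130,150,110,5,'pics/s3.png')
E
```

```text
[-0.63571854  0.87765497  1.34543644] [ 0.01090817 -0.00773056 -0.04205546] 0.03734781061059281
```

View pics/w3.png

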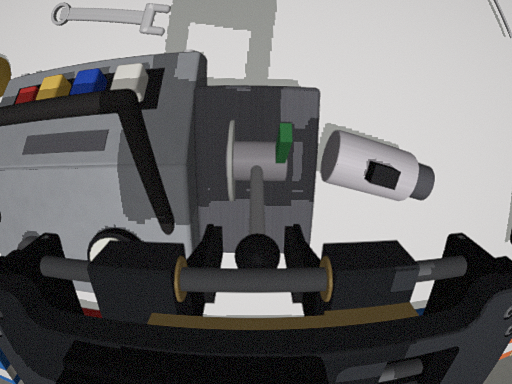

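View pics/s3.png

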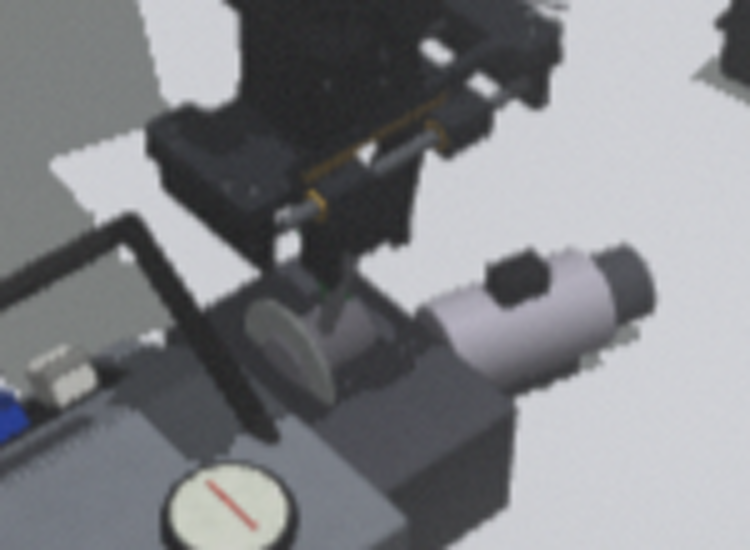

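Emit:
apply_moves --motion "0 0 0 0 0 0 0.015; 0 0 0 0 0 0 0.015; 0 0 0 0 0 0 0.015; 0.008 0 -0.002 0 0 0 0.015; 0.016 0 -0.003 0 0 0 0.015; 0.025 0 -0.004 0 0 0 0.015; 0.033 0 -0.004 0 0 0 0.015; 0.041 0 -0.003 0 0 0 0.015"

```text
time_s: 6.75
position: [0.542, -0.0002, 0.1819]
tcp_rot: [[-1.0, 0.001, 0.006], [0.001, 1.0, 0.004], [-0.006, 0.004, -1.0]]
force: [2.5, 7.9, 5.3]
opening: 0.281
```

```bash
python3 - <<'E'
from h import *
s=bot.read_state();print(s['force'],s['moment'],s['opening']*.087)
im=bot.capture('wrist');cv2.imwrite('pics/w4.png',im[:,:,::-1])
E
```

```text
[2.50212337 7.90068566 5.27987371] [ 1.37266715 -0.45142145  0.05467069] 0.024412067540455124
```

View pics/w4.png

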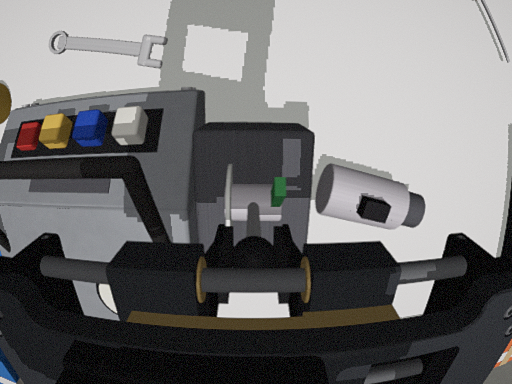

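Emit:
apply_moves --motion "0.008 0 0.001 0 0 0 0.015; 0.016 0 0.003 0 0 0 0.015; 0.024 0 0.005 0 0 0 0.015; 0.032 0 0.008 0 0 0 0.015; 0.04 0 0.012 0 0 0 0.015; 0.048 0 0.017 0 0 0 0.015; 0.048 0 0.017 0 0 0 0.015; 0.048 0 0.017 0 0 0 0.015"

```text
time_s: 7.8
position: [0.4898, 0.0004, 0.1637]
tcp_rot: [[-1.0, 0.001, -0.004], [0.001, 1.0, 0.005], [0.004, 0.005, -1.0]]
force: [-3.5, 7.8, 4.9]
opening: 0.272
```

```bash
python3 - <<'E'
from h import *
s=bot.read_state();print(s['force'],s['moment'],s['opening']*.087)
im=bot.capture('wrist');cv2.imwrite('pics/w5.png',im[:,:,::-1])
im=bot.capture('scene');crop(im,200,130,150,110,5,'pics/s5.png')
E
```

```text
[-3.54143279  7.75989656  4.90753105] [ 1.45650218  0.42006594 -0.0038972 ] 0.023631863278343664
```

View pics/w5.png

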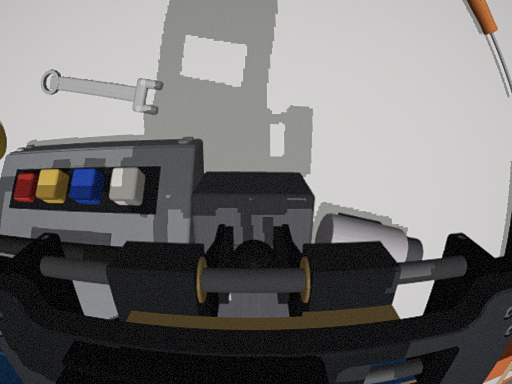

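View pics/s5.png

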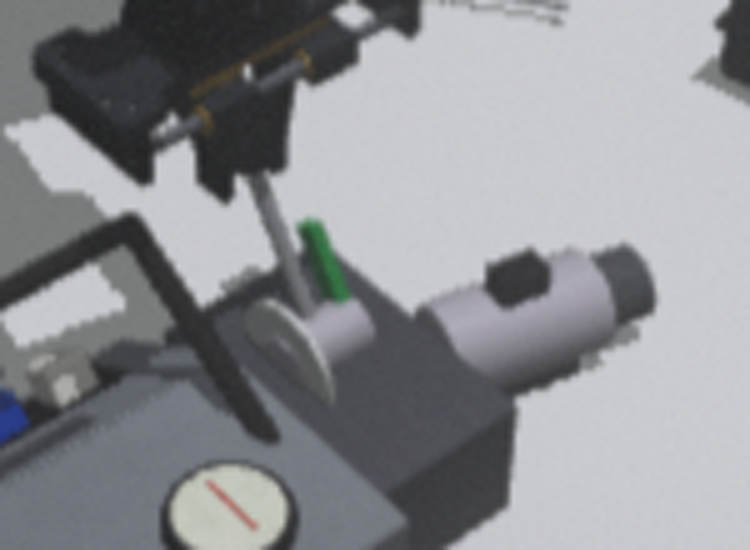

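Emit:
apply_moves --motion "0 0 0 0 0 0 0.06; 0 0 0 0 0 0 0.06; 0 0 0 0 0 0 0.06; 0 0 0 0 0 0 0.06; 0 0 -0.02 0 0 0 0.06; 0 0 -0.045 0 0 0 0.06; 0 0 -0.075 0 0 0 0.06; 0 0 -0.09 0 0 0 0.06"

```text
time_s: 8.9
position: [0.4929, -0.0031, 0.2552]
tcp_rot: [[-1.0, -0.0, 0.003], [-0.0, 1.0, -0.001], [-0.003, -0.001, -1.0]]
force: [-0.1, 0.7, 0.3]
opening: 0.687
```

```bash
python3 - <<'E'
from h import *
s=bot.read_state();print(s['force'],s['opening']*.087,s['position'])
k=bot.get_calibration('wrist');np.save('k6.npy',k,allow_pickle=True)
im=bot.capture('wrist');cv2.imwrite('pics/w6.png',im[:,:,::-1])
im=bot.capture('scene');crop(im,230,150,75,55,10,'pics/s6.png')
im=bot.capture('top');crop(im,235,150,75,55,10,'pics/t6.png');cv2.imwrite('pics/t6f.png',im[:,:,::-1])
E
```

```text
[-0.13692852  0.69216824  0.3071077 ] 0.05981109286204301 [ 0.49287549 -0.00306928  0.25517002]
```

View pics/w6.png

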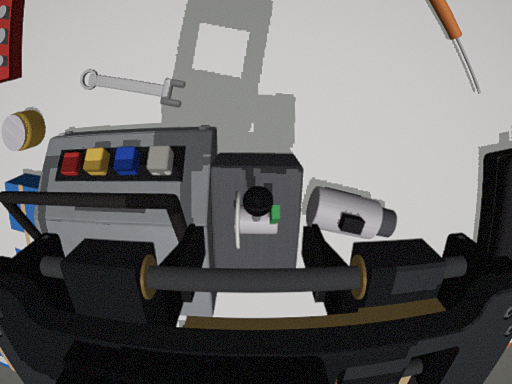

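View pics/s6.png

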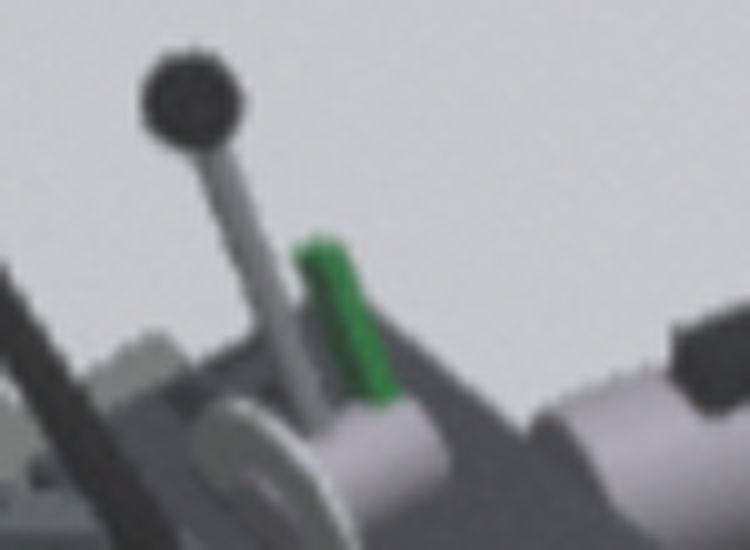

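View pics/t6.png

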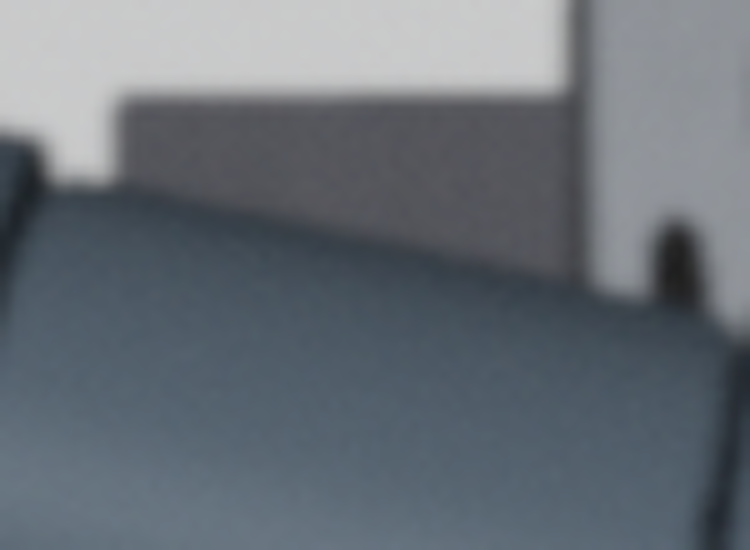

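```bash
python3 - <<'E'
from h import *
p=[.4867,-.1809,-.013]
sc=lambda q:((proj(T(q,*p),'scene')-[230,150]+.5)*10).round(0)
for a in(.2,.25,.3,.35,.4,.45):
    P=sc([rod(a,.11,.18),rod(a,.02,.18),rod(a,.06,.199),rod(a,.02,.199)])
    print(a,P.tolist(),[round((P[i+1]-P[i])[0]/(P[i+1]-P[i])[1],3) for i in(0,2)])
# pointer box corners overlay
def box(a,da=0):
    t=a-.9;u=np.array([np.sin(t),0,np.cos(t)]);v=np.array([np.cos(t),0,-np.sin(t)])
    return [np.array([.065,.199+y,.09])+r*u+w*v for r in(.06,.028) for w in(-.007,.007) for y in(-.004,.004)]
for a in(.25,.32,.39):
  print(a,sc(box(a)).tolist())
k=np.load('k6.npy',allow_pickle=True).item()
im=cv2.imread('pics/w6.png')[:,:,::-1]
crop(im,200,150,100,100,6,'pics/w6c.png')
for a in(.2,.3,.4):print(a,((proj(T([rod(a,.11,.18)],*p),'wrist',k)-[200,150]+.5)*6).round(),((proj(T(box(a)[:4],*p),'wrist',k)-[200,150]+.5)*6).round().tolist())
E
```

```text
0.2 [[170.0, 106.0], [316.0, 420.0], [309.0, 249.0], [372.0, 387.0]] [np.float64(0.465), np.float64(0.457)]
0.25 [[180.0, 105.0], [317.0, 420.0], [314.0, 249.0], [374.0, 387.0]] [np.float64(0.435), np.float64(0.435)]
0.3 [[190.0, 104.0], [319.0, 420.0], [320.0, 249.0], [376.0, 387.0]] [np.float64(0.408), np.float64(0.406)]
0.35 [[202.0, 105.0], [322.0, 421.0], [326.0, 249.0], [378.0, 387.0]] [np.float64(0.38), np.float64(0.377)]
0.4 [[213.0, 106.0], [324.0, 421.0], [333.0, 251.0], [380.0, 388.0]] [np.float64(0.352), np.float64(0.343)]
0.45 [[225.0, 109.0], [326.0, 422.0], [340.0, 252.0], [382.0, 388.0]] [np.float64(0.323), np.float64(0.309)]
0.25 [[289.0, 256.0], [313.0, 242.0], [316.0, 255.0], [340.0, 242.0], [337.0, 366.0], [360.0, 352.0], [364.0, 367.0], [388.0, 353.0]]
0.32 [[296.0, 255.0], [320.0, 241.0], [325.0, 257.0], [349.0, 244.0], [340.0, 365.0], [363.0, 351.0], [369.0, 369.0], [392.0, 355.0]]
0.39 [[305.0, 254.0], [329.0, 240.0], [335.0, 260.0], [359.0, 247.0], [343.0, 364.0], [367.0, 350.0], [374.0, 371.0], [397.0, 357.0]]
0.2 [[338. 212.]] [[422.0, 290.0], [469.0, 291.0], [423.0, 369.0], [471.0, 369.0]]
0.3 [[338. 285.]] [[423.0, 323.0], [470.0, 323.0], [423.0, 404.0], [471.0, 405.0]]
0.4 [[337. 363.]] [[423.0, 357.0], [470.0, 358.0], [422.0, 441.0], [470.0, 441.0]]
```

View pics/w6c.png

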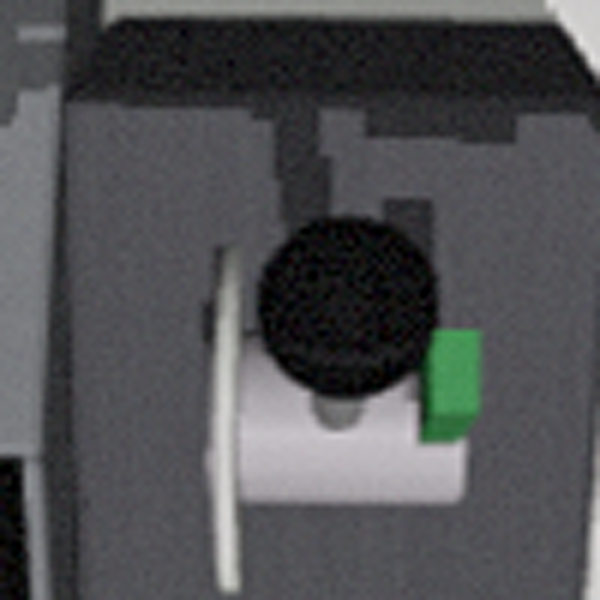

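Lever and pointer now agree to within about 0.03 rad: the lever reads about 0.32–0.33 and the pointer 0.31–0.32. Next I'll tilt the tool and go to the blue key.

```bash
cat >> h.py <<'E'
def keyR(psi=-.013):
    s,c=np.sin(np.radians(35)),np.cos(np.radians(35));a,b=np.cos(psi),np.sin(psi)
    return np.array([[-c*a,-b,s*a],[-c*b,a,s*b],[-s,0,-c]])
E
python3 - <<'E'
from h import *
rows([.41,-.08,.235],keyR())
print(bot.read_state()['joint_positions'])
E
```

```text
dist 0.1145 ang 34.9 total: [ 0.0826 -0.0771  0.019 ] [  0.2  -34.89   0.74] 0.087
[-1.33610783e+01  1.76141720e+01  9.85375453e+01 -6.28393847e-03
  6.37322759e+01 -1.03367802e+02]
```

Emit:
apply_moves --motion "0.02 0 0 0 0 0 0.04; 0.04 -0.01 0.005 0 -8 0 0; 0.06 -0.025 0.01 0 -16 0.3 0; 0.083 -0.045 0.019 0 -25 0.5 0; 0.083 -0.06 0.019 0 -35 0.7 0; 0.083 -0.077 0.019 0 -35 0.7 0; 0.083 -0.077 0.019 0 -35 0.7 0; 0.083 -0.077 0.019 0 -35 0.7 0"

```text
time_s: 10.05
position: [0.4201, -0.0666, 0.2574]
tcp_rot: [[-0.84, 0.025, 0.542], [0.018, 1.0, -0.018], [-0.542, -0.005, -0.84]]
force: [0.2, -0.5, -0.4]
opening: 0.008
```

```bash
python3 - <<'E'
from h import *
s=bot.read_state();print(np.array(s['joint_positions']).round(1),s['opening'])
kt=T([[-.022*.5736,.022,.075+.022*.8192]],.4867,-.1809,-.013)[0];n=-keyR()[:,2]
for h in(.06,.03,0):print(h,(kt+h*n).round(4))
rows(kt+.05*n,keyR())
E
```

```text
[ -38.6    2.3  129.9   44.4   27.6 -163.6] 0.008303282744140756
0.06 [ 0.44   -0.1583  0.1422]
0.03 [ 0.4572 -0.1585  0.1176]
0 [ 0.4744 -0.1587  0.093 ]
dist 0.156 ang 2.3 total: [ 0.0437 -0.0905  0.1193] [-0.63 -2.18 -0.4 ] 0.087
```

Joint 6 hit its limit at −163.6°. A half turn about tool z gives the same fingertip pose with joint 6 near mid-range, so I'll turn the tool.

Emit:
apply_moves --motion "0 0 0 0 0 10.5 0; 0 0 0 0 0 21 0; 0 0 0 0 0 31.5 0; 0 0 0 0 0 42 0; 0 0 0 0 0 52.5 0; 0 0 0 0 0 63 0; 0 0 0 0 0 73.5 0; 0 0 0 0 0 84 0"

```text
time_s: 11.05
position: [0.4206, -0.0659, 0.2575]
tcp_rot: [[-0.06, 0.838, 0.542], [0.996, 0.082, -0.017], [-0.059, 0.539, -0.84]]
force: [-0.8, -0.3, 0.6]
opening: 0.006
```

```bash
python3 - <<'E'
from h import *
s=bot.read_state();print(np.array(s['joint_positions']).round(1),s['opening'])
R=keyR();R=R@np.diag([-1,-1,1.])
rows([.42,-.0666,.2574],R);rows([.41,-.12,.22],R)
E
```

```text
[-38.5   2.3 129.9  44.4  27.6 -79.2] 0.006026417200116102
dist 0.0009 ang 95.4 total: [-0.0006 -0.0006 -0.0002] [-1.38  2.1  95.33] 0.087
dist 0.0667 ang 95.4 total: [-0.0511 -0.0335  0.0267] [-1.38  2.1  95.33] 0.087
```

Emit:
apply_moves --motion "0 0 0 0 0 10.5 0; 0 0 0 0 0 21 0; -0.01 -0.006 0.005 0 0 31.5 0; -0.02 -0.012 0.01 0 0 42 0; -0.03 -0.018 0.015 0 0 52.5 0; -0.04 -0.025 0.02 -1 1 63 0; -0.051 -0.033 0.026 -1 2 73.5 0; -0.051 -0.033 0.026 -1 2 84 0"

```text
time_s: 12.05
position: [0.4101, -0.1213, 0.2204]
tcp_rot: [[0.809, 0.15, 0.568], [0.183, -0.983, -0.001], [0.559, 0.105, -0.823]]
force: [0.7, -0.2, -0.1]
opening: 0.005
```

```bash
python3 - <<'E'
from h import *
s=bot.read_state();print(np.array(s['joint_positions']).round(1),s['opening'],s['time_s'])
R=keyR();R=R@np.diag([-1,-1,1.])
kt=T([[-.022*.5736,.022,.075+.022*.8192]],.4867,-.1809,-.013)[0];n=-keyR()[:,2]
rows(kt+.05*n,R)
E
```

```text
[-51.8   9.6 133.6  64.9  29.5 -28.4] 0.004508884453423219 12.05
dist 0.1005 ang 11.2 total: [-0.0263  0.0327  0.0913] [-0.38  0.33 11.17] 0.087
```

Emit:
apply_moves --motion "-0.006 0.006 0.01 0 0 4 0; -0.015 0.018 0.03 0 0 11 0; -0.026 0.033 0.05 0 0 11 0; -0.026 0.033 0.07 0 0 11 0; -0.026 0.033 0.085 0 0 11 0; -0.026 0.033 0.091 0 0 11 0; -0.026 0.033 0.091 0 0 11 0; -0.026 0.033 0.091 0 0 11 0"

```text
time_s: 13.05
position: [0.4457, -0.1581, 0.1359]
tcp_rot: [[0.822, -0.004, 0.57], [-0.002, -1.0, -0.003], [0.57, 0.001, -0.822]]
force: [-0.3, -0.0, 0.6]
opening: 0.007
```

```bash
python3 - <<'E'
from h import *
s=bot.read_state();print(np.array(s['joint_positions']).round(1),s['time_s'])
R=keyR();R=R@np.diag([-1,-1,1.])
kt=T([[-.022*.5736,.022,.075+.022*.8192]],.4867,-.1809,-.013)[0];n=-keyR()[:,2]
rows(kt+.0*n,R)
im=bot.capture('wrist');cv2.imwrite('pics/w7.png',im[:,:,::-1])
im=bot.capture('scene');crop(im,120,100,180,135,4.4,'pics/s7.png')
E
```

```text
[-50.8  27.8 133.3  99.8  26.5 -55.9] 13.05
dist 0.0516 ang 0.6 total: [-0.0009  0.0005  0.0516] [-0.26  0.24  0.47] 0.087
```

View pics/w7.png

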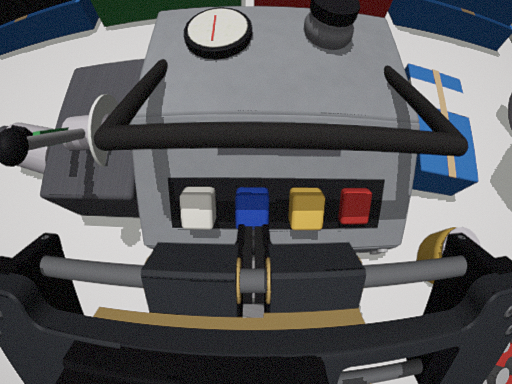

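View pics/s7.png

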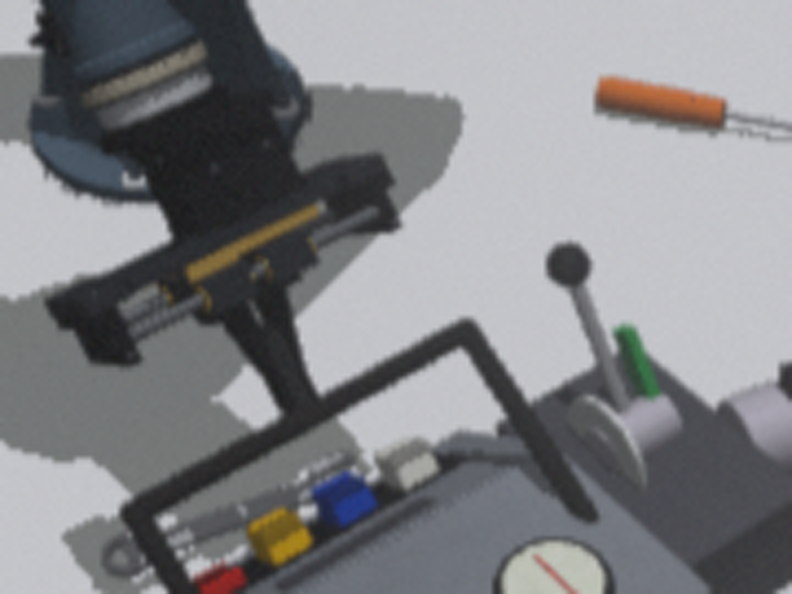

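Emit:
apply_moves --motion "-0.001 0 0.01 0 0 0.4 0; -0.001 0 0.022 0 0 0.4 0; -0.001 0 0.034 0 0 0.4 0; -0.001 0 0.044 0 0 0.4 0; -0.001 0 0.05 0 0 0.4 0; -0.001 0 0.054 0 0 0.4 0; -0.001 0 0.056 0 0 0.4 0; -0.001 0 0.056 0 0 0.4 0"

```text
time_s: 14.15
position: [0.4769, -0.1588, 0.0893]
tcp_rot: [[0.821, -0.011, 0.57], [-0.011, -1.0, -0.004], [0.57, -0.003, -0.821]]
force: [-1.0, -0.5, 2.1]
opening: 0.006
```

```bash
python3 - <<'E'
from h import *
s=bot.read_state();print(np.array(s['joint_positions']).round(1),s['time_s'],np.array(s['force'])@keyR()[:,2])
kt=T([[-.022*.5736,.022,.075+.022*.8192]],.4867,-.1809,-.013)[0]
print(keyR().T@(s['position']-kt))
im=bot.capture('wrist');crop(im,130,120,256,192,3,'pics/w8.png')
E
```

```text
[-46.5  36.4 131.  116.8  27.4 -69.8] 14.15 -2.2424288450877983
[ 6.20870657e-05 -4.61245679e-05  4.47989507e-03]
```

View pics/w8.png

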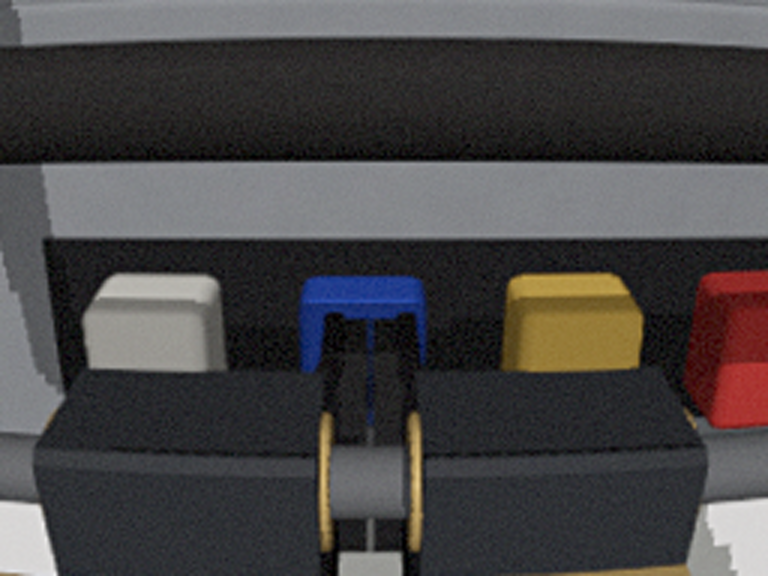

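Emit:
apply_moves --motion "0 0 0.002 0 0 0 0; 0 0 0.004 0 0 0 0; 0 0 0.005 0 0 0 0; 0 0 0.006 0 0 0 0; 0 0 0.007 0 0 0 0; 0 0 0.008 0 0 0 0; 0 0 0.008 0 0 0 0; 0 0 0.008 0 0 0 0"

```text
time_s: 15.2
position: [0.4813, -0.1586, 0.0825]
tcp_rot: [[0.822, -0.011, 0.57], [-0.011, -1.0, -0.003], [0.57, -0.004, -0.822]]
force: [-0.4, -1.5, 3.2]
opening: 0.004
```

```bash
python3 - <<'E'
from h import *
s=bot.read_state();print(s['time_s'],np.array(s['force'])@keyR()[:,2])
kt=T([[-.022*.5736,.022,.075+.022*.8192]],.4867,-.1809,-.013)[0]
print(keyR().T@(s['position']-kt))
im=bot.capture('wrist');crop(im,130,120,256,192,3,'pics/w9.png')
E
```

```text
15.2 -2.8243518101522493
[0.00031567 0.00021394 0.012568  ]
```

View pics/w9.png

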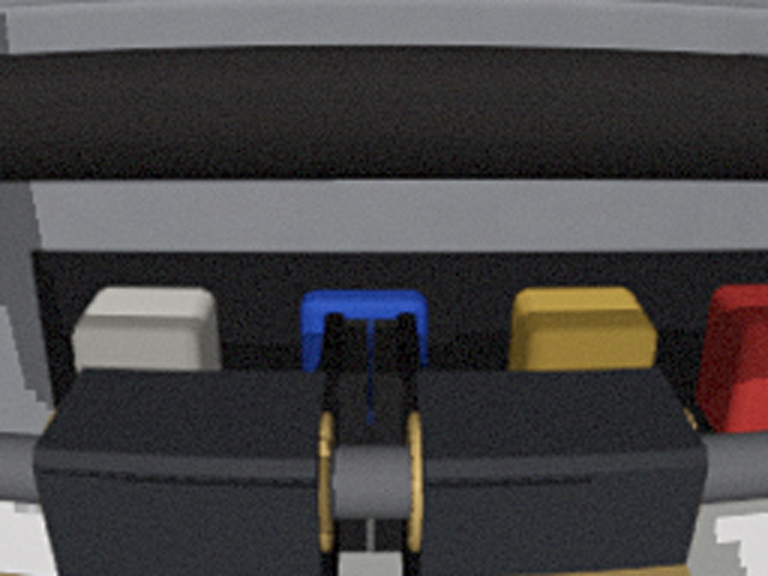

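Emit:
apply_moves --motion "0 0 0.001 0 0 0 0; 0 0 0.002 0 0 0 0; 0 0 0.0025 0 0 0 0; 0 0 0.003 0 0 0 0; 0 0 0.003 0 0 0 0; 0 0 0.003 0 0 0 0; 0 0 0.003 0 0 0 0; 0 0 0.003 0 0 0 0"

```text
time_s: 16.25
position: [0.4826, -0.1586, 0.0808]
tcp_rot: [[0.821, -0.012, 0.571], [-0.012, -1.0, -0.004], [0.571, -0.004, -0.821]]
force: [-6.4, -2.4, 12.1]
opening: 0.008
```

```bash
python3 - <<'E'
from h import *
s=bot.read_state();print(s['time_s'],np.array(s['force'])@keyR()[:,2])
kt=T([[-.022*.5736,.022,.075+.022*.8192]],.4867,-.1809,-.013)[0]
print(keyR().T@(s['position']-kt))
im=bot.capture('wrist');crop(im,130,120,256,192,3,'pics/w10.png')
E
```

```text
16.25 -13.626487212933897
[0.00030593 0.00027148 0.01476618]
```

View pics/w10.png

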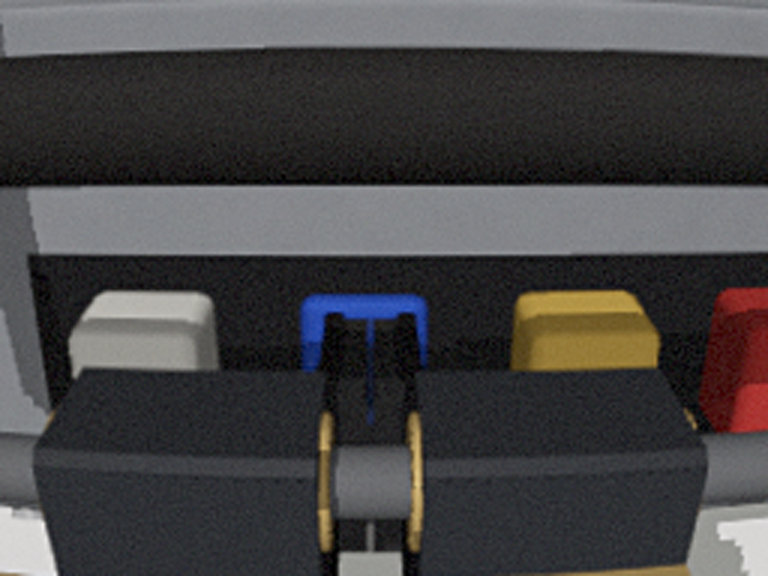

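The force rose from 3 N to 13.6 N, which is the bottom stop. I'll retract straight back.

Emit:
apply_moves --motion "0 0 -0.003 0 0 0 0; 0 0 -0.008 0 0 0 0; 0 0 -0.016 0 0 0 0; 0 0 -0.03 0 0 0 0; 0 0 -0.045 0 0 0 0; 0 0 -0.06 0 0 0 0; 0 0 -0.07 0 0 0 0; 0 0 -0.07 0 0 0 0"

```text
time_s: 17.3
position: [0.4424, -0.1581, 0.138]
tcp_rot: [[0.822, -0.011, 0.57], [-0.01, -1.0, -0.004], [0.57, -0.003, -0.822]]
force: [-0.0, -0.6, 0.4]
opening: 0.005
```

```bash
python3 - <<'E'
from h import *
s=bot.read_state();print(s['time_s'],s['force'])
im=bot.capture('wrist');cv2.imwrite('pics/w11.png',cv2.resize(im[:,:,::-1],(800,600)))
im=bot.capture('scene');crop(im,150,150,160,120,5,'pics/s11.png')
E
```

```text
17.3 [-0.04185659 -0.6473584   0.44350173]
```

View pics/w11.png

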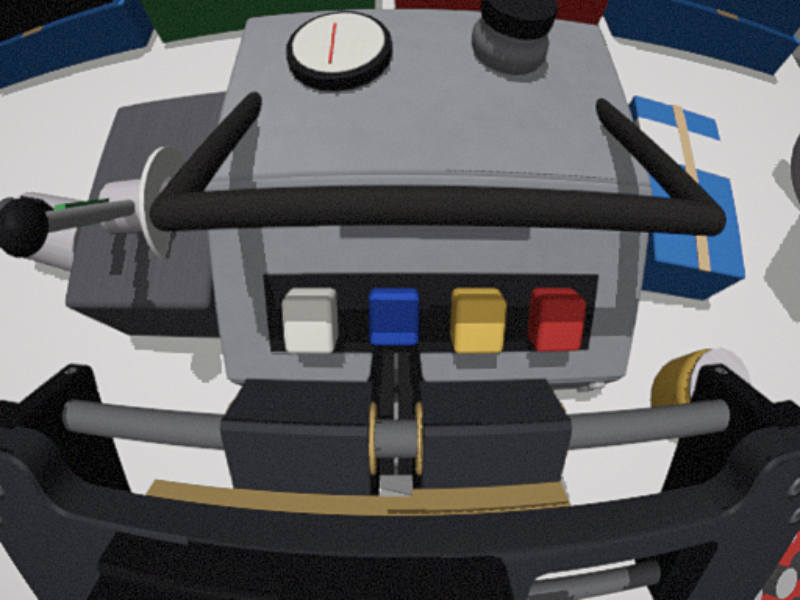

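View pics/s11.png

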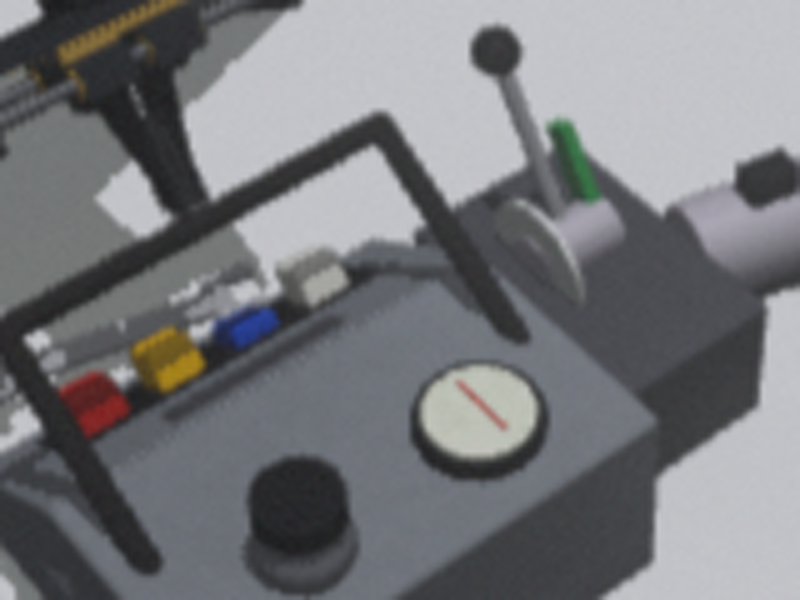

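The blue key now sits low and stays down (wrist view, 394,316). Red (556,320) stands as high as yellow and white. The lever is still parallel to the pointer, and the tool is clear with no force on it.

```bash
python3 - <<'E'
from rig import bot
print(bot.read_state()['time_s'],max(abs(v) for v in bot.read_state()['qvel']));print(bot.hand_in())
E
```

```text
17.4 0.6949789709284844
the job is handed in; nothing more can be done
None
```

The lever is lined up with the green pointer and the blue key is latched with the red key up. I handed the job in at 17.4 s, and the hand-in gave no verdict.

- **Lever:** I gripped the ball, swung the lever over and let go. It then measured about 0.32–0.33 rad against 0.31–0.32 rad for the pointer, within the 0.12 rad limit. It still looked parallel in the last picture. The red key was down in the last picture before I pressed blue.
- **Blue key:** I pressed it with shut fingers, with the tool tilted square to the panel. The force rose from about 3 N to 13.6 N at the bottom stop, and then I pulled straight back.
- **Last checks:** the pictures showed blue staying down, with red, yellow and white up. The tool was about 5–6 cm clear of the keys, with under 1 N on it. I judged the key heights by eye, not by measurement.
- **Went wrong:** on the first tilt of the tool, joint 6 ran up to its range limit (read −163.6°, limit −163.58°) and stopped short of the pose. A half turn of the tool put it back well inside its range. I can't tell whether that counts as passing the limit.
- **Arm still settling:** a joint speed of about 0.7 (units not stated, probably degrees/s) was still showing at hand-in.

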